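# Fold back the drying-stand door in front of the owl

### The arm

A 6-joint arm with a two-finger parallel gripper is mounted at the origin on the work surface. World frame = base frame: x ahead of the robot, y to its left, z up, the work surface at z = 0. Lengths are in m, angles in rad, forces in N, time in s.
With the tool pointing down it reaches from about 0.35 to 0.975 m from the base axis. Payload 4.9 kg.
Tool frame: the origin (TCP) lies at the very end of the fingers, on their centre line; the grasp point (between the pads) lies ctrl.grip_point_offset behind it (ctrl.grip_point_offset is the distance from the TCP to the grasp point, in m); z points along the fingers, y is the line along which they close (so a half turn about z gives the same grasp; the last joint's range is limited). The gripper opens to 85 mm and grips with 20 to 120 N. Pads are 22 mm wide; open, the fingers measure 114 mm over their backs; the gripper's body (76 mm by 85 mm) begins 54 mm behind the grasp point. The pads swing forward as they close: fully open they stand 13 mm farther back than shut.
Start: joints at [1.141, 0.053, 1.613, -0, 1.476, -0.119], TCP at [0.191, 0.595, 0.231] pointing down, gripper open.
Joint ranges: [-3.01, 3.01], [-1.01, 2.22], [0.06, 2.58], [-1.02, 4.17], [0.09, 2.62], [-3.14, 3.14]. Speed limits (rad/s): [2.57, 2.57, 3.14, 3.14, 3.14, 3.14].

### API

Orientations are given as a rotation vector (axis times angle).
In Python, from station import ctrl gives the robot as it stands. The module is installed in compiled form; this text tells all that it offers.
- The arm moves only by the tool drive_tool, never from a script. Its argument "steps" is a list of rows, each an object with "translation": the shift along the tool's x, y, z normalised to -1 to 1, where 1 is 4 cm, a list of three; "angular": the turn, a rotation vector about the tool's x, y, z normalised to -1 to 1, where 1 is 8 degrees, a list of three; "gripper": the opening, from 0 (shut) to 1 (fully open). In form: [{"translation": [dx, dy, dz], "angular": [wx, wy, wz], "gripper": gripper}, ...]. A call has 1 to 8 rows; each row shifts and turns the commanded pose from where the row before left it, along the tool's axes as they then stand; what a row does not reach is not made up. A row lasts 1/8 s, in which the tool goes at most 62.5 mm and 10.7 degrees, less where a joint would pass 70% of its speed; a pose out of reach is approached as far as the arm can. A call with a number of a shift or a turn outside -1 to 1 is refused whole. A call with a gripper value outside its range is refused whole. The fingers move at their own pace and stop on an object; "force" is the grip in N (left out, the last holds). Time passes only in rows, so rows that do not move let the fingers close. It gives the time, the measured TCP pose, the force, the opening and the grip force at its end, in the units of the state.
- ctrl.get_obs(): the state, without advancing time (a new reading comes with each control period).
- ctrl.get_image(name): name is "side" or "top" or "wrist"; returns a dict with "color" (420x560x3 uint8, red, green, blue), "depth" (420x560 float32, m along the optical axis (not along the pixel's ray), 0 where there is no reading), "fx", "fy", "cx", "cy" (pixels), "R" (3x3) and "t" (3): a world point X has camera coordinates R X + t. Camera axes: x right, y down, z forward; pixel columns grow to the right and rows downward; lengths in m; the calibration is good to about 2 mm. A picture is of the moment at which its call begins.
- ctrl.finish_job(): hands the job in; it is judged then, once.
The state is a dict: "t": time; "q": joint angles; "dq": joint speeds; "effort": joint torques, N m; "tool_pos": TCP position; "tool_rot": TCP orientation; "contact_force": force on the tool from outside, world axes, zero at the start; "wrist_torque": the same for the moment, N m; "opening": finger opening in m; "grip_force": force on a finger pad.
Only numpy, scipy, OpenCV 4.12 (cv2) and the standard library are available. Lean on these libraries where they do the work, as an engineer would, in place of code of your own. Each camera call takes 0.05 s, during which the arm holds its last target. There are 200 camera calls.

### The job

One of the two folding doors of the drying stand stands in front of the black clay owl. Push that door at its fold hinge, by the wooden post on top of the fold, away from the robot and over to its outer corner until both panels are folded together as far as they go. Leave the other door as it is and do not disturb the owl.

Things in the scene. Friction and masses are not known exactly. Their poses are not given: they have to be found in the camera images.
- stand: Open-topped wooden drying stand; board 300 x 530 x 12 mm. Origin: table height, under the middle post in the door line; x into the two bays (away from robot), y left along the door line. Each bay has a two-panel folding door, panels 110 mm wide, tops at z 150, like the three door-line posts. Outer hinge axes: x 0, y +235 (left door) and y -235 (right); inner ends slide in a floor track at x 0.
- left_post (a point): Top centre of the upright round wooden post (14 mm diameter) on the left door's fold hinge (stand y > 0); it sticks up from z 150 to 205 mm, free all round. It moves on an arc of radius 110 mm about the left outer hinge axis: first panel turned 6-17 deg into the bay at the start, stop at 74 deg (stand x 106, y 206). About 1 N moves it; it stays where left.
- right_post (a point): The same point of the same post on the right door (stand y < 0), mirrored: arc of radius 110 mm about the right outer hinge axis, fold always on the bay side (+x), stop at 74 deg (stand x 106, y -206). At the stop the two panels stand side by side at the outer corner.
- owl: Polished black clay owl with two ear tufts, 118 mm high, 72 mm across; origin at the centre of its underside. It stands on the board in one bay (stand x 165-190, y 90-150 mm left or right), clear of the folding panels. A candleholder of like height, wide foot and thin stem, stands in the other bay.
There are look-alikes about, which are no part of the job. What is shaped like the owl but pink is not meant.

How it is judged:
At the end, for the whole second after the job is handed in: The door before the owl is folded: its post is within 48 mm of the outer hinge axis along the door line (29 mm is the stop). The other door's post is within 15 mm of its start, and the owl stands upright (10 degrees) within 15 mm of its start (((y of owl in the frame of stand above 0 m and y of left_post in the frame of stand above 0.187 m and distance of right_post from where it was at the start of the episode below 0.015 m) or (y of owl in the frame of stand below 0 m and y of right_post in the frame of stand below -0.187 m and distance of left_post from where it was at the start of the episode below 0.015 m)) and distance of owl from where it was at the start of the episode below 0.015 m and angle between owl's own z axis and vertical below 0.17 rad); the robot touches nothing.
It fails at once if the owl is shoved or tipped (distance of owl from where it was at the start of the episode above 0.02 m or angle between owl's own z axis and vertical above 0.26 rad).
It fails at once if the door that does not stand in front of the owl is folded by more than 20 mm ((y of owl in the frame of stand above 0 m and distance of right_post from where it was at the start of the episode above 0.02 m) or (y of owl in the frame of stand below 0 m and distance of left_post from where it was at the start of the episode above 0.02 m)).
It also fails if it takes over 32 s, if anything falls off the work surface, if the arm or the gripper's body presses on something with over 40 N, if the wrist force passes 120 N, or if a joint passes its speed limit or range.

## Working session

There is one attempt and no reset: what is moved stays moved. The work goes in short steps, Python scripts to look and compute and a tool call to move; the robot and the scene stay as the last step left them, time stands still between calls to the robot, and variables do not carry over. Pictures are saved under pics/ and viewed, at most 10 in all, crops included, and the job is handed in when it is done.

Besides the shell and the picture viewer there is one more tool, called after ">>>" by a JSON object that holds its "fn" and its "kwargs". drive_tool: Moves the arm, as the interface text tells. Its arguments: {"type":"object","properties":{"steps":{"type":"array"},"force":{"type":"number"}},"required":["steps"]}

```bash
mkdir -p pics; cat > h.py <<'E'
import numpy as np,cv2
from station import ctrl
def save(n,f):
    im=ctrl.get_image(n); cv2.imwrite(f,cv2.cvtColor(im["color"],cv2.COLOR_RGB2BGR)); np.savez(f[:-4]+".npz",**{k:np.asarray(v) for k,v in im.items()}); return im
def P(im,u,v,d=None):
    d=im["depth"][int(v),int(u)] if d is None else d
    c=np.array([(u-im["cx"])/im["fx"]*d,(v-im["cy"])/im["fy"]*d,d]); return im["R"].T@(c-im["t"])
def cloud(im):
    v,u=np.mgrid[0:420,0:560]; d=im["depth"]
    c=np.stack([(u-im["cx"])/im["fx"]*d,(v-im["cy"])/im["fy"]*d,d],-1); return (c-im["t"])@im["R"]
E
python3 - <<'E'
from h import *
save("top","pics/top0.png");save("side","pics/side0.png")
o=ctrl.get_obs();print({k:np.round(o[k],3) for k in("t","tool_pos","tool_rot","opening","contact_force")},ctrl.grip_point_offset)
E
```

```text
{'t': np.float64(0.1), 'tool_pos': array([0.191, 0.595, 0.23 ]), 'tool_rot': array([-4.860e-01, -3.103e+00,  3.000e-03]), 'opening': np.float64(0.085), 'contact_force': array([ 0.229, -0.536,  0.206])} 0.0187
```

View pics/top0.png

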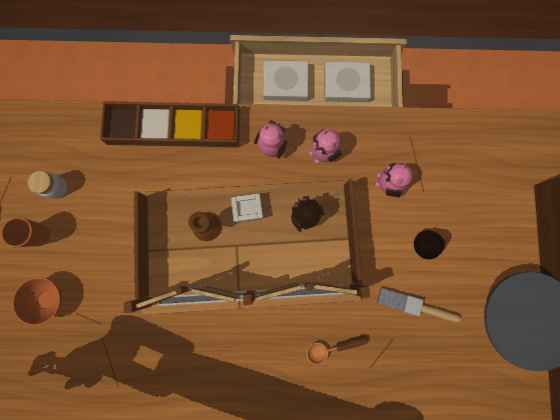

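View pics/side0.png

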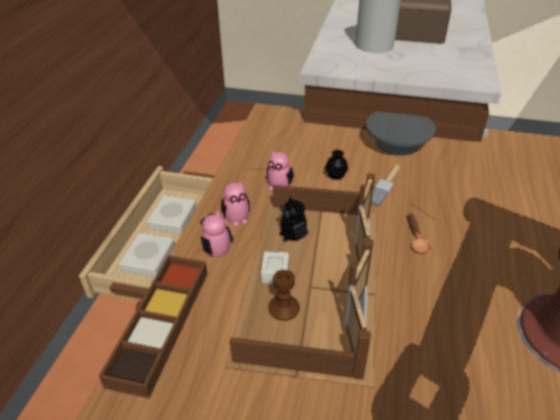

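Top view: the candidates are a black object with tufts in the right bay at (307,213), three pink owls at (271,139), (325,146) and (397,179), and a black jar outside at (429,244). Only the one in the bay is black with ear tufts, so it fits. The candleholder is in the left bay at (203,224). I'll confirm with a crop and measure.

```bash
python3 - <<'E'
from h import *
im=dict(np.load("pics/top0.npz")); s=dict(np.load("pics/side0.npz"))
a=cv2.imread("pics/top0.png")[170:320,120:375]; b=cv2.imread("pics/side0.png")[150:390,220:400]
a=cv2.resize(a,None,fx=3.1,fy=3.1,interpolation=cv2.INTER_CUBIC)[:, :790]
cv2.imwrite("pics/cropt.png",a)
b=cv2.resize(b,None,fx=2.4,fy=2.4,interpolation=cv2.INTER_CUBIC);cv2.imwrite("pics/crops.png",b)
print("cam",-im["R"].T@im["t"],-s["R"].T@s["t"])
for n,u,v in [("owl",307,213),("cand",203,224),("Lpost",130,307),("Mpost",248,299),("Rpost",362,293),("fold",308,287),("foldL",187,290)]:print(n,P(im,u,v).round(3))
for I,n in((im,"top"),(s,"side")):
    c=cloud(I);m=(c[...,2]>.17)&(c[...,2]<.225)&(I["depth"]>0)&(c[...,0]<.9)&(c[...,0]>.3)&(abs(c[...,1])<.5)
    k,l,st,ce=cv2.connectedComponentsWithStats(m.astype(np.uint8))
    for i in range(1,k):
        if st[i,4]>5: q=c[l==i];print(n,ce[i].round(),st[i,4],np.median(q,0).round(3),q[:,2].max().round(3))
E
```

```text
cam [ 0.53176611 -0.09316492  1.01186957] [0.45605811 0.79723652 0.92499186]
owl [ 0.649 -0.161  0.118]
cand [0.622 0.073 0.102]
Lpost [0.442 0.208 0.148]
Mpost [ 0.462 -0.036  0.147]
Rpost [ 0.478 -0.275  0.148]
fold [ 0.492 -0.157  0.206]
foldL [0.479 0.09  0.154]
top [308. 286.] 48 [ 0.493 -0.158  0.204] 0.207
top [180. 290.] 66 [0.482 0.093 0.203] 0.208
side [362. 192.] 87 [ 0.495 -0.152  0.192] 0.207
side [353. 271.] 112 [0.484 0.104 0.193] 0.206
```

View pics/cropt.png

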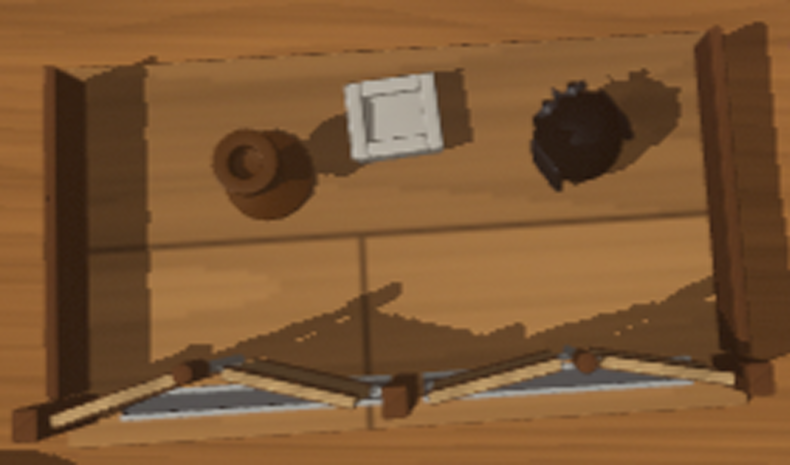

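View pics/crops.png

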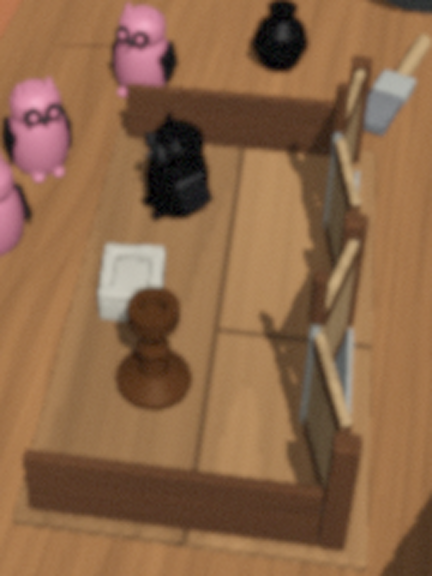

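The crop shows the black owl with ear tufts in the right bay at crop (580,130), so the right door is the one to fold. Its post is at about (0.494, -0.158), top z 0.206, and both views agree. I'll move above it first.

>>> {"fn": "drive_tool", "kwargs": {"steps": [{"translation": [0,0,-1],"angular": [0,0,0],"gripper": 0.5},{"translation": [-0.62,-0.74,-0.2],"angular": [0,0,0],"gripper": 0.5},{"translation": [-0.62,-0.74,0],"angular": [0,0,0],"gripper": 0.5},{"translation": [-0.62,-0.74,0],"angular": [0,0,0],"gripper": 0.5},{"translation": [-0.62,-0.74,0],"angular": [0,0,0],"gripper": 0.5},{"translation": [-0.62,-0.74,0],"angular": [0,0,0],"gripper": 0.5},{"translation": [-0.62,-0.74,0],"angular": [0,0,0],"gripper": 0.5},{"translation": [-0.62,-0.74,0],"angular": [0,0,0],"gripper": 0.5}]}}

```text
t: 1.1
tool_pos: [0.2931, 0.3433, 0.2788]
tool_rot: [-0.486, -3.103, 0.001]
contact_force: [0.5, -0.1, 1.0]
opening: 0.0428
grip_force: 0.0
```

>>> {"fn": "drive_tool", "kwargs": {"steps": [{"translation": [-0.62,-0.74,0],"angular": [0,0,0],"gripper": 0.5},{"translation": [-0.62,-0.74,0],"angular": [0,0,0],"gripper": 0.5},{"translation": [-0.62,-0.74,0],"angular": [0,0,0],"gripper": 0.5},{"translation": [-0.62,-0.74,0],"angular": [0,0,0],"gripper": 0.5},{"translation": [-0.62,-0.74,0],"angular": [0,0,0],"gripper": 0.5},{"translation": [-0.62,-0.74,0],"angular": [0,0,0],"gripper": 0.5},{"translation": [-0.62,-0.74,0],"angular": [0,0,0],"gripper": 0.5},{"translation": [-0.62,-0.74,0],"angular": [0,0,0],"gripper": 0.5}]}}

```text
t: 2.1
tool_pos: [0.4096, 0.0573, 0.2789]
tool_rot: [-0.486, -3.103, -0.0]
contact_force: [0.4, 0.7, 0.4]
opening: 0.0426
grip_force: 0.0
```

>>> {"fn": "drive_tool", "kwargs": {"steps": [{"translation": [-0.62,-0.74,0],"angular": [0,0,0],"gripper": 0.5},{"translation": [-0.62,-0.74,0],"angular": [0,0,0],"gripper": 0.5},{"translation": [-0.62,-0.74,0],"angular": [0,0,0],"gripper": 0.5},{"translation": [-0.62,-0.74,0],"angular": [0,0,0],"gripper": 0.5},{"translation": [0,0,0],"angular": [0,0,1],"gripper": 0.5},{"translation": [0,0,0],"angular": [0,0,1],"gripper": 0.5},{"translation": [0,0,0],"angular": [0,0,1],"gripper": 0.5},{"translation": [0,0,0],"angular": [0,0,1],"gripper": 0.5}]}}

```text
t: 3.1
tool_pos: [0.4675, -0.0845, 0.2787]
tool_rot: [-1.329, -2.845, 0.0]
contact_force: [-0.7, -0.7, -0.2]
opening: 0.0425
grip_force: 0.0
```

>>> {"fn": "drive_tool", "kwargs": {"steps": [{"translation": [0,0,0],"angular": [0,0,1],"gripper": 0.5},{"translation": [0,0,0],"angular": [0,0,1],"gripper": 0.5},{"translation": [0,0,0],"angular": [0,0,1],"gripper": 0.5},{"translation": [0,0,0],"angular": [0,0,1],"gripper": 0.5},{"translation": [0,0,0],"angular": [0,0,1],"gripper": 0.5},{"translation": [0,0,0],"angular": [0,0,1],"gripper": 0.5},{"translation": [0,0,0],"angular": [0,0,1],"gripper": 0.5},{"translation": [0,0,0],"angular": [0,0,1],"gripper": 0.5}]}}

```text
t: 4.1
tool_pos: [0.4675, -0.0844, 0.2787]
tool_rot: [-2.635, -1.709, 0.001]
contact_force: [-0.0, 0.4, -0.5]
opening: 0.0425
grip_force: 0.0
```

>>> {"fn": "drive_tool", "kwargs": {"steps": [{"translation": [0,0,0],"angular": [0,0,1],"gripper": 0.5},{"translation": [0,0,0],"angular": [0,0,0.9],"gripper": 0.5},{"translation": [0,0,0],"angular": [0,0,0],"gripper": 0.5}]}}

```text
t: 4.47
tool_pos: [0.4675, -0.0844, 0.2788]
tool_rot: [-2.834, -1.354, 0.001]
contact_force: [-0.2, 0.3, 0.2]
opening: 0.0426
grip_force: 0.0
```

>>> {"fn": "drive_tool", "kwargs": {"steps": [{"translation": [-0.5,0.84,0],"angular": [0,0,0],"gripper": 0.5},{"translation": [-0.5,0.84,0],"angular": [0,0,0],"gripper": 0.5},{"translation": [0,0,0],"angular": [0,0,0],"gripper": 0.5},{"translation": [0,0,0],"angular": [0,0,0],"gripper": 0.5}]}}

```text
t: 4.97
tool_pos: [0.4945, -0.1575, 0.2789]
tool_rot: [-2.834, -1.353, 0.001]
contact_force: [-0.7, -0.5, 0.3]
opening: 0.0428
grip_force: 0.0
```

```bash
python3 - <<'E'
from h import *
I=save("wrist","pics/w1.png")
c=cloud(I);m=(c[...,2]>.19)&(c[...,2]<.215)&(I["depth"]>0)
k,l,st,ce=cv2.connectedComponentsWithStats(m.astype(np.uint8))
for i in range(1,k):
    if st[i,4]>20: q=c[l==i];q=q[q[:,2]>.2];print(ce[i].round(),st[i,4],((q.max(0)+q.min(0))/2).round(4),np.ptp(q,0).round(3))
E
```

```text
[280. 214.] 292 [ 0.4936 -0.1585  0.2031] [0.013 0.013 0.006]
```

View pics/w1.png

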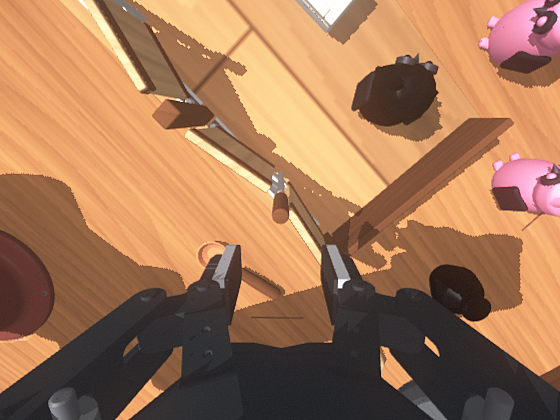

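The wrist view shows the post at (280,205), centred 1 to 2 mm off the tool axis, with the owl well clear at (400,92). I'll descend around it and follow the arc.

>>> {"fn": "drive_tool", "kwargs": {"steps": [{"translation": [0,0,0.6],"angular": [0,0,0],"gripper": 0.5},{"translation": [0,0,0.6],"angular": [0,0,0],"gripper": 0.5},{"translation": [0,0,0.6],"angular": [0,0,0],"gripper": 0.5},{"translation": [0,0,0.6],"angular": [0,0,0],"gripper": 0.5},{"translation": [0,0,0.1],"angular": [0,0,0],"gripper": 0.28},{"translation": [0,0,0],"angular": [0,0,0],"gripper": 0.28},{"translation": [0,0,0],"angular": [0,0,0],"gripper": 0.28}]}}

```text
t: 5.9
tool_pos: [0.4955, -0.158, 0.1809]
tool_rot: [2.834, 1.352, 0.002]
contact_force: [-0.8, 0.2, 0.3]
opening: 0.0238
grip_force: 0.0
```

>>> {"fn": "drive_tool", "kwargs": {"steps": [{"translation": [0.08,0.24,0],"angular": [0,0,0],"gripper": 0.28},{"translation": [0.08,0.24,0],"angular": [0,0,0],"gripper": 0.28},{"translation": [0.06,0.25,0],"angular": [0,0,0],"gripper": 0.28},{"translation": [0.06,0.25,0],"angular": [0,0,0],"gripper": 0.28}]}}

```text
t: 6.4
tool_pos: [0.5331, -0.1743, 0.1792]
tool_rot: [-2.836, -1.352, 0.0]
contact_force: [-0.3, 1.6, 0.5]
opening: 0.0238
grip_force: 0.6
```

Free motion so far, with about 1.6 N of contact. I'll carry on along the arc.

>>> {"fn": "drive_tool", "kwargs": {"steps": [{"translation": [0.02,0.25,0],"angular": [0,0,0],"gripper": 0.28},{"translation": [0.02,0.25,0],"angular": [0,0,0],"gripper": 0.28},{"translation": [-0.02,0.25,0],"angular": [0,0,0],"gripper": 0.28},{"translation": [-0.03,0.25,0],"angular": [0,0,0],"gripper": 0.28},{"translation": [-0.07,0.25,0],"angular": [0,0,0],"gripper": 0.28},{"translation": [-0.07,0.25,0],"angular": [0,0,0],"gripper": 0.28}]}}

```text
t: 7.15
tool_pos: [0.5755, -0.217, 0.1793]
tool_rot: [2.836, 1.352, -0.0]
contact_force: [-0.1, 0.7, 0.6]
opening: 0.0241
grip_force: 0.4
```

>>> {"fn": "drive_tool", "kwargs": {"steps": [{"translation": [-0.11,0.22,0],"angular": [0,0,0],"gripper": 0.28},{"translation": [-0.11,0.22,0],"angular": [0,0,0],"gripper": 0.28},{"translation": [0,0,0],"angular": [0,0,0],"gripper": 0.28}]}}

```text
t: 7.52
tool_pos: [0.5835, -0.2352, 0.1794]
tool_rot: [2.836, 1.351, -0.0]
contact_force: [0.2, -0.4, -0.3]
opening: 0.024
grip_force: 0.0
```

>>> {"fn": "drive_tool", "kwargs": {"steps": [{"translation": [-0.07,0.1,0],"angular": [0,0,0],"gripper": 0.28},{"translation": [0,0,0],"angular": [0,0,0],"gripper": 0.28}]}}

```text
t: 7.78
tool_pos: [0.5842, -0.2378, 0.1792]
tool_rot: [-2.833, -1.351, 0.0]
contact_force: [-0.8, 4.9, 1.5]
opening: 0.0239
grip_force: 2.0
```

```bash
python3 - <<'E'
from h import *
save("top","pics/t2.png");I=save("side","pics/s2.png")
c=cloud(I);m=(c[...,2]>.155)&(c[...,2]<.21)&(I["depth"]>0)
a=cv2.imread("pics/t2.png")[160:330,110:390];cv2.imwrite("pics/t2c.png",np.hstack([cv2.resize(a,(400,243)),cv2.resize(cv2.imread("pics/s2.png")[130:373,200:440],(400,243*1))]))
E
```

```text
(no output)
```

View pics/t2c.png

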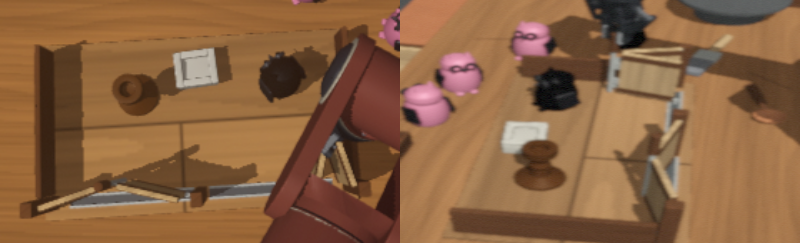

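Both views show the panels folded together at the outer corner, and 5 N of contact means the stop is reached. The owl and the left door look unmoved. I'll centre the fingers, then lift off.

>>> {"fn": "drive_tool", "kwargs": {"steps": [{"translation": [0.03,-0.15,0],"angular": [0,0,0],"gripper": 0.4},{"translation": [0,0,0],"angular": [0,0,0],"gripper": 0.4},{"translation": [0,0,-0.6],"angular": [0,0,0],"gripper": 0.4},{"translation": [0,0,-0.8],"angular": [0,0,0],"gripper": 0.4},{"translation": [0,0,-1],"angular": [0,0,0],"gripper": 0.4},{"translation": [0,0,-1],"angular": [0,0,0],"gripper": 0.4},{"translation": [-0.8,-0.5,0],"angular": [0,0,0],"gripper": 0.4},{"translation": [0,0,0],"angular": [0,0,0],"gripper": 0.4}]}}

```text
t: 8.88
tool_pos: [0.5442, -0.2474, 0.3165]
tool_rot: [2.835, 1.348, 0.001]
contact_force: [0.3, -0.2, -0.4]
opening: 0.0341
grip_force: 0.0
```

```bash
python3 - <<'E'
from h import *
for n in("side","wrist","top"):
    I=save(n,f"pics/{n}3.png")
    c=cloud(I);m=(c[...,2]>.19)&(c[...,2]<.211)&(I["depth"]>0)&(c[...,0]<.65)&(c[...,0]>.4)&(abs(c[...,1])<.3)
    k,l,st,ce=cv2.connectedComponentsWithStats(m.astype(np.uint8))
    for i in range(1,k):
        if st[i,4]>8: q=c[l==i];q2=np.median(q,0);d=q2[:2]-[.461,-.035];print(n,ce[i].round(),st[i,4],q2.round(3),"stand",(d@[.997,.074]).round(3),(d@[-.074,.997]).round(3))
    b=[(c[...,2]>.09)&(c[...,2]<.125)&(abs(c[...,0]-.65)<.06)&(abs(c[...,1]+.16)<.06)]
    print("owl",np.median(c[b[0]],0).round(3),b[0].sum())
for f in("side0","top0"):
    I=dict(np.load(f"pics/{f}.npz"));c=cloud(I);b=(c[...,2]>.09)&(c[...,2]<.125)&(abs(c[...,0]-.65)<.06)&(abs(c[...,1]+.16)<.06);print(f,np.median(c[b],0).round(3),b.sum())
E
```

```text
side [328. 166.] 40 [ 0.587 -0.225  0.2  ] stand 0.111 -0.199
side [353. 268.] 61 [0.484 0.104 0.203] stand 0.033 0.136
owl [ 0.66  -0.146  0.111] 389
wrist [302. 159.] 219 [ 0.584 -0.23   0.204] stand 0.109 -0.203
owl [ 0.657 -0.162  0.113] 2471
top [345. 241.] 45 [ 0.583 -0.23   0.203] stand 0.107 -0.204
top [179. 290.] 50 [0.482 0.095 0.204] stand 0.03 0.128
owl [ 0.656 -0.161  0.113] 527
side0 [ 0.66  -0.146  0.11 ] 388
top0 [ 0.656 -0.161  0.113] 525
```

The right post is at stand y of about -0.204 (needs below -0.187). The owl and the left post haven't moved, and the arm is clear.

```bash
python3 -c "
from station import ctrl
print(ctrl.finish_job())"
```

```text
the job is handed in; nothing more can be done
None
```

The right door, in front of the black owl, is folded to its stop (post at stand y about -0.204 m), with no measurable movement of the owl or left door; the job is handed in at about 9 s, verdict not shown.

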